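# Press a shell stud flush in the inlay press

## Robot

A 7-joint arm with a two-finger parallel gripper is mounted at the origin on the work surface. World frame = base frame: x ahead of the robot, y to its left, z up, the work surface at z = 0. Lengths are in m, angles in rad, forces in N, time in s.
With the tool pointing down it reaches from about 0.35 to 0.9 m from the base axis. Payload 7.2 kg.
Tool frame: the origin (TCP) lies midway between the tips of the shut fingers; the grasp point (between the pads) lies 19 mm behind it; z points along the fingers, y is the direction in which the jaws open and shut (so a half turn about z gives the same grasp; the last joint's range is limited). The gripper opens to 88 mm and grips with 3 to 60 N. Pads are 20 mm wide; open, the fingers measure 115 mm over their backs; the gripper's body (75 mm by 178 mm) begins 61 mm behind the grasp point.
Start: joints at [1.102, 0.411, -0.013, 1.596, 0.006, 1.134, -0.082], TCP at [0.244, -0.575, 0.223] pointing down, gripper open.
Joint ranges: [-2.95, 2.95], [-0.29, 1.99], [-1.47, 1.44], [0.14, 2.54], [-1.03, 4.17], [0.13, 1.85], [-2.86, 2.86]. Speed limits (rad/s): [2.39, 2.39, 3.01, 3.01, 3.14, 3.14, 3.14].

## Interface

Orientations are given as a unit quaternion [w, x, y, z].
In Python, from cell import move_pose, movel, goto_joints, move_gripper, hold, inverse_kinematics, read_state, snapshot, Unreachable, job_done gives the robot as it stands. Calls block until the motion is done:
- move_pose(position, orientation): joint-space move of the TCP to a pose.
- movel(position, max_speed=0.15, rotation=None): straight line of the TCP; rotation=None keeps the orientation; max_speed is the mean speed in m/s.
- goto_joints(angles): joint-space move.
- move_gripper(opening, effort=None): opening from 0.0 (shut) to 1.0 (fully open); effort is the grip in N (None keeps the last); returns when the fingers have stopped.
- hold(seconds).
- inverse_kinematics(position, orientation): joint angles nearest the present ones, or None.
- read_state(): the state.
- snapshot(name): name is "scene" or "top"; returns a dict with "image" (400x640x3 uint8, red, green, blue), "depth" (400x640 float32, m along the optical axis (not along the pixel's ray), 0 where there is no reading), "camera_matrix" (3x3 intrinsics, pixels), "extrinsics" (4x4, takes a point from world to camera coordinates). Camera axes: x right, y down, z forward; pixel columns grow to the right and rows downward; lengths in m; the calibration is good to about 2 mm. A picture is of the moment at which its call begins.
A pose or a line that the arm cannot do raises Unreachable and nothing moves.
- job_done(): hands the job in, once; it reports no verdict.
The state is a dict: "time": time; "q": joint angles; "qd": joint speeds; "joint_efforts": joint torques, N m; "ee_pos": TCP position; "eef_rot": TCP orientation; "ft_force": force on the tool from outside, world axes, zero at the start; "moment": the same for the moment, N m; "grip_width": opening from 0.0 (shut) to 1.0 (fully open).
Only numpy, scipy, OpenCV 4.12 (cv2) and the standard library are available. Lean on these libraries where they do the work, as an engineer would, in place of code of your own. Each camera call takes 0.05 s, during which the arm holds its last target.

## Task

Slide the walnut strip, stud end first, into the channel of the inlay press until it rests against the end stop, and let go of it there. Then push the plunger's knob down until the plunger bottoms firmly on its own stop, not just until it meets the stud, hold it firmly there for a moment so that the shell stud is set flush, and let it spring back up. Push gently throughout and leave the strip home in the press; do not disturb the glue bottle, the bowl or the pile of offcuts.

Things in the scene. Friction and masses are not known exactly. Their poses are not given: they have to be found in the camera images.
- press: fixed grey bench press. Origin on the table right under the plunger's axis, z up. Base plate 12 mm thick, x -100 to +64, y -50 to +50 mm. On it a channel along x for the strip, open to -x (towards the robot): 43 mm wide between steel guide rails 10 mm high above the plate, x -45 to +28 mm, widening to a mouth about 50 mm wide at x = -73 mm.
- end_stop: steel block 43 mm wide, 22 mm high at the back of the channel, fixed to the press; the face that the strip meets is at x = +28 mm of the press. Origin as the press's. Push on it with 30 N at most. Behind it a column (x 28 to 64 mm) carries the press's head, 50 mm wide, which reaches over the channel to x = -22 mm, 72 to 105 mm above the table.
- nest (a point): point on the channel's floor (12 mm above the table) right under the plunger's axis; axes as the press
- knob_top (a point): centre of the flat top of the plunger's dark wooden knob (round, 42 mm across, 36 mm flat on top), 150 mm above the table when the plunger is up. Moves with the plunger.
- plunger (a joint): downward travel of the sprung plunger, m: 0 up, about 0.013 bottomed on its rigid stop. Spring about 4 N at rest, 8 N at the bottom. Its foot (16 mm across) meets the stud after 5 to 7 mm; the stud adds about 5 N of steady resistance, so bottoming takes about 13 N and is felt as a sharp rise above that. Hold it there with 16 to 30 N; over 35 N on the knob is too much.
- strip: loose walnut strip 170 x 40 x 24 mm, about 0.14 kg, lying flat; origin at the centre of its underside, x along its length, towards the stud end, z up. The stud's axis is at x = +57 mm, so it lies right under the plunger when the stud end touches the end stop.
- strip_end (a point): middle of the lower edge of the strip's stud end, x = +85 mm, y = 0, z = 0 of the strip
- stud_top (a point): centre of the top of the round pale shell stud (20 mm across) in the strip; stands 5.5 to 7 mm proud of the strip's top face at the start
- stud (a joint): how far the stud has been pressed into the strip, m: 0 to 0.0015 at the start, 0.007 when flush; a stiff friction fit, it stays where it is left
- glue: loose white bottle, 44 mm across, 120 mm high; bystander, origin at the centre of its underside
- bowl: loose small steel bowl of shell pieces, 80 mm across, 28 mm high; bystander, origin at the centre of its underside
- offcuts: loose pile of veneer offcuts, about 80 x 60 x 24 mm; bystander, origin at the centre of its underside
Not all that is in view belongs to the job. What is shaped like the strip but blue is not meant.

How it is judged:
On the way, in this order (a step that is already met when the one before it is completed fails the run):
1. the strip lies in the channel, stud end against the end stop (within 3 mm), let go, the plunger still up (x of strip_end in the frame of press above 0.025 m and y of strip_end in the frame of press between -0.004 and 0.004 m and angle between the x axis of strip and the x axis of press, either way round below 0.06 rad and z of strip_end in the frame of nest below 0.003 m and contact force between the fingers and strip below 0.1 N and value of joint plunger below 0.003 m), for 0.2 s.
2. the plunger is held bottomed on its stop (within 1.5 mm) with more than 15 N on it, for 0.4 s (value of joint plunger above 0.0115 m and contact force between any of the fingers, the arm and plunger above 15 N), for 0.4 s.
At the end, for the whole second after the job is handed in: The strip lies at rest in the channel with its stud end within 4 mm of the end stop and within 4 mm and 0.06 rad of the channel's middle line, the stud flush with the strip within 1.5 mm, the plunger back up (within 2 mm) (x of strip_end in the frame of press above 0.024 m and y of strip_end in the frame of press between -0.004 and 0.004 m and z of strip_end in the frame of nest below 0.003 m and angle between the x axis of strip and the x axis of press, either way round below 0.06 rad and value of joint stud between 0.0055 and 0.0085 m and value of joint plunger below 0.002 m and linear speed of strip below 0.01 m/s); the robot touches nothing.
It fails at once if the plunger is pushed with more than 35 N (contact force between any of the fingers, the arm and plunger above 35 N).
It fails at once if the strip is rammed against the end stop with more than 30 N (contact force between strip and end_stop above 30 N).
It fails at once if the glue bottle is moved by more than 15 mm or tipped (distance of glue from where it was at the start of the episode above 0.015 m or angle between glue's own z axis and vertical above 0.3 rad).
It fails at once if the bowl or the offcuts are moved by more than 15 mm (distance of any of bowl, offcuts from where it was at the start of the episode above 0.015 m).
It also fails if it takes over 72 s, if anything falls off the work surface, if the arm or the gripper's body presses on something with over 40 N, if the wrist force passes 120 N, or if a joint passes its speed limit or range.

## Working session

There is one attempt and no reset: what is moved stays moved. The work goes in short steps, each a Python script; the robot and the scene stay as the last script left them, time stands still between calls to the robot, and variables do not carry over. Pictures are saved under pics/ and viewed, and the job is handed in when it is done.

```bash
ls; mkdir -p pics; cat > h.py <<'E'
import numpy as np, cv2
from cell import *
def snap(n,f):
    s=snapshot(n); cv2.imwrite('pics/'+f+'.png',cv2.cvtColor(s['image'],cv2.COLOR_RGB2BGR)); np.savez('pics/'+f+'.npz',**s); return s
def load(f): return dict(np.load('pics/'+f+'.npz'))
def ray(s,u,v,z):
    K=s['camera_matrix'];E=s['extrinsics'];R=E[:3,:3];t=E[:3,3]
    d=R.T@np.linalg.solve(K,[u,v,1.]);o=-R.T@t
    return o+d*(z-o[2])/d[2]
def cloud(s):
    K=s['camera_matrix'];E=s['extrinsics'];R=E[:3,:3];t=E[:3,3]
    v,u=np.mgrid[:400,:640];d=s['depth']
    p=np.stack([(u-K[0,2])/K[0,0]*d,(v-K[1,2])/K[1,1]*d,d],-1)
    return (p-t)@R
E
python3 - <<'E'
from h import *
st=read_state();print(st)
for n in('scene','top'):
    s=snap(n,n+'0');print(s['camera_matrix'],s['extrinsics'])
E
```

```text
pics
{'time': 0.0, 'q': array([ 1.10180049,  0.41185457, -0.0127134 ,  1.59703528,  0.00558909,
        1.13428935, -0.08223   ]), 'qd': array([-0.00051258,  0.00096526, -0.00101255,  0.00046406, -0.00209084,
        0.00013184,  0.00045196]), 'joint_efforts': array([ 3.28604547e-04, -5.87952018e+01,  6.42065294e-01, -2.91075003e+01,
       -5.37472253e-02,  1.82395976e-02,  1.71817214e-04]), 'ee_pos': array([ 0.24361538, -0.57502455,  0.2218409 ]), 'eef_rot': array([-7.48531253e-04,  9.79988023e-01,  1.99054951e-01, -2.02880371e-04]), 'ft_force': array([-1.01813434,  0.34057303,  0.63005497]), 'moment': array([-0.04130549, -0.00290527,  0.04294272]), 'grip_width': 1.0030888018456876}
[[414.34450787   0.         319.88655328]
 [  0.         414.34450787 196.94936387]
 [  0.           0.           1.        ]] [[-0.7494132   0.66202376 -0.01021692  0.35421539]
 [ 0.51580828  0.57408299 -0.63590136 -0.17365211]
 [-0.41511645 -0.48182285 -0.77170271  1.45347378]
 [ 0.          0.          0.          1.        ]]
[[513.62793958   0.         325.65571474]
 [  0.         513.62793958 192.37726523]
 [  0.           0.           1.        ]] [[ 0.01928119 -0.99965117  0.01804948 -0.0244056 ]
 [-0.99256869 -0.02130777 -0.11980554  0.52190447]
 [ 0.12014835 -0.01560536 -0.99263329  1.41562302]
 [ 0.          0.          0.          1.        ]]
```

View pics/scene0.png

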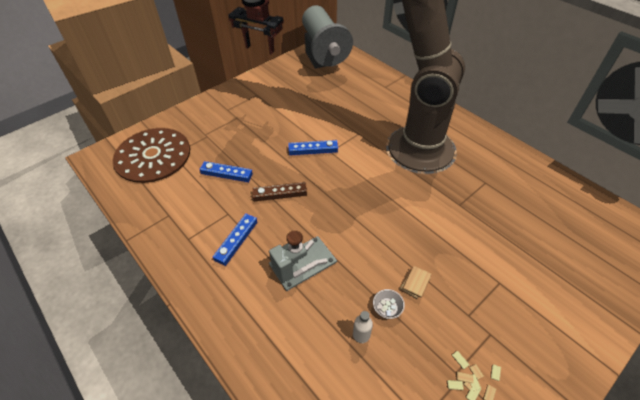

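View pics/top0.png

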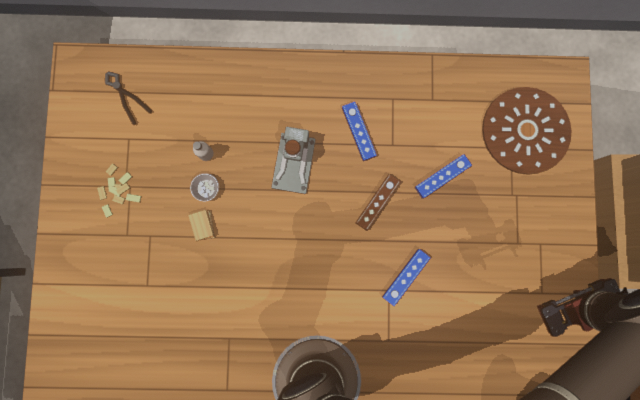

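The scene view shows the brown strip at (279,191), with a larger pale stud at its left end (262,190), and the press at (302,260). The top view shows the strip at (379,202), stud at (390,186), and the press at (294,160) with its mouth at the bottom. The blue strips are decoys. Next I'll zoom in.

```bash
python3 - <<'E'
from h import *
a=cv2.imread('pics/top0.png')[120:240,260:420];b=cv2.imread('pics/scene0.png')[165:295,220:350]
cv2.imwrite('pics/z_top.png',cv2.resize(a,None,fx=5,fy=5,interpolation=cv2.INTER_CUBIC))
cv2.imwrite('pics/z_scene.png',cv2.resize(b,None,fx=4.5,fy=4.5,interpolation=cv2.INTER_CUBIC))
s=load('top0');P=cloud(s)
for u,v in[(380,201),(391,185),(293,147),(300,130),(292,187),(405,280),(345,215)]:print(u,v,P[v,u],s['image'][v,u])
E
```

```text
380 201 [ 0.5021329  -0.16851342  0.02202231] [118  75  49]
391 185 [ 0.5470686  -0.19799728  0.03312852] [189 192 197]
293 147 [0.62565327 0.0756835  0.14886741] [120  78  54]
300 130 [0.6838557  0.0604689  0.09829447] [152 154 148]
292 187 [0.53795216 0.08229948 0.0129036 ] [147 148 140]
405 280 [ 0.28228311 -0.23975536  0.02212012] [138 152 188]
345 215 [ 0.46206704 -0.07101335 -0.00079914] [160 116  75]
```

View pics/z_top.png

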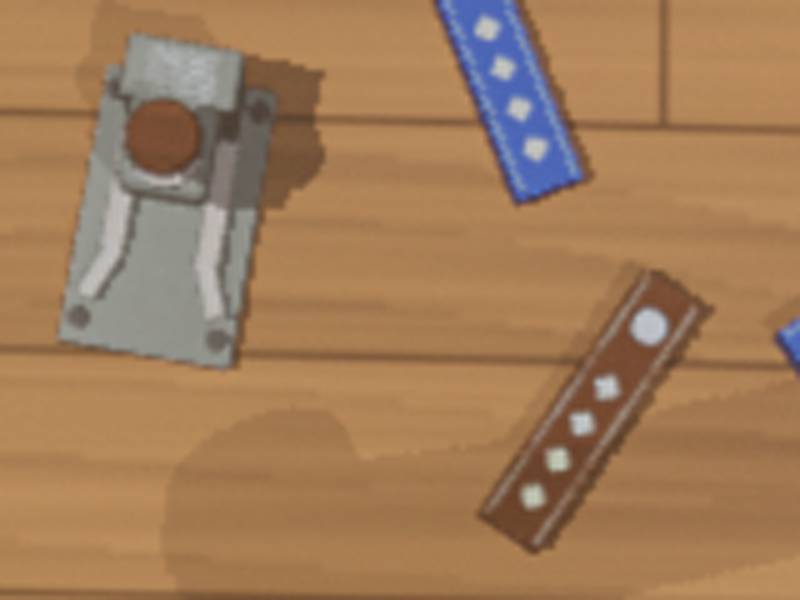

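View pics/z_scene.png

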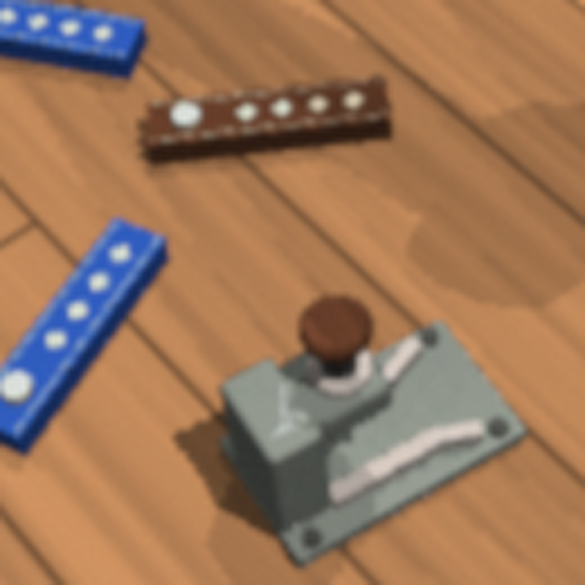

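```bash
cat >> h.py <<'E'
def rays(s,pts,z): return np.array([ray(s,u,v,z)[:2] for u,v in pts])
def rectfit(mask,s,z):
    cs,_=cv2.findContours(mask,cv2.RETR_EXTERNAL,cv2.CHAIN_APPROX_NONE);c=max(cs,key=cv2.contourArea)
    vs,us=np.nonzero(cv2.drawContours(np.zeros_like(mask),[c],-1,1,-1))
    w=rays(s,np.c_[us,vs],z); m=w.mean(0); ww,V=np.linalg.eigh(np.cov((w-m).T))
    return m,np.arctan2(V[1,1],V[0,1]),np.sqrt(12*ww),w
E
python3 - <<'E'
from h import *
for n,box in(('top',(345,165,415,240)),('scene',(235,170,320,210))):
    s=load(n+'0');P=cloud(s);im=s['image'].astype(int);hsv=cv2.cvtColor(s['image'],cv2.COLOR_RGB2HSV)
    x0,y0,x1,y1=box
    roi=np.zeros((400,640),bool);roi[y0:y1,x0:x1]=1
    Z=P[...,2]
    m=(roi&(Z>.016)&(Z<.045)).astype(np.uint8)
    c,a,l,w=rectfit(m,s,.024);print(n,'strip depth',c,np.degrees(a),l,m.sum())
    sat=(roi&(Z>.016)&(hsv[...,1]<60)&(im.min(2)>120)).astype(np.uint8)
    k,lab,stt,cen=cv2.connectedComponentsWithStats(sat)
    for i in range(1,k):
        if stt[i,4]>2:print(' pale',stt[i,4],cen[i],ray(s,*cen[i],.0245 if stt[i,4]<20 else .0302)[:2])
# press
s=load('top0');P=cloud(s);Z=P[...,2]
roi=np.zeros((400,640),bool);roi[110:205,255:330]=1
m=(roi&(Z>.006)).astype(np.uint8)
vis=s['image'].copy();vis[m>0]=[255,0,0];cv2.imwrite('pics/m.png',cv2.resize(vis[105:205,255:335,::-1],None,fx=6,fy=6,interpolation=0))
for lo,hi in((.136,.17),):
  for n in('top','scene'):
    s=load(n+'0');P=cloud(s);Z=P[...,2];r=(Z>lo)&(Z<hi)&(abs(P[...,0]-.62)<.06)&(abs(P[...,1]-.07)<.06)
    hsv=cv2.cvtColor(s['image'],cv2.COLOR_RGB2HSV);r&=hsv[...,1]>90
    v,u=np.nonzero(r);w=rays(s,np.c_[u,v],.148);print(n,'knob',len(u),u.mean(),v.mean(),w.mean(0),np.ptp(w,0),np.median(Z[r]))
# end edge pts cloud
E
```

```text
top strip depth [ 0.49954724 -0.16139796] 146.36351272172504 [0.04004616 0.16996148] 836
 pale 42 [389.33333333 185.        ] [ 0.54737122 -0.19368922]
 pale 19 [380.94736842 197.15789474] [ 0.51287248 -0.17082735]
 pale 17 [375.88235294 204.41176471] [ 0.49192089 -0.15660455]
 pale 13 [371.15384615 211.53846154] [ 0.47142783 -0.1433836 ]
 pale 14 [366.28571429 218.64285714] [ 0.45106473 -0.12981648]
scene strip depth [ 0.50198006 -0.16287761] 146.14745480700276 [0.04701639 0.17021675] 736
 pale 5 [235.4 170.8] [ 0.55808654 -0.32105386]
 pale 7 [242.28571429 172.        ] [ 0.54434883 -0.30147034]
 pale 31 [260.80645161 189.70967742] [ 0.54686462 -0.19489167]
 pale 11 [282.36363636 188.45454545] [ 0.49071986 -0.15795785]
 pale 5 [290.2 187.6] [ 0.47008467 -0.14418855]
 pale 6 [298.16666667 186.83333333] [ 0.44931591 -0.1298189 ]
 pale 12 [274.5 189.5] [ 0.51184077 -0.17111448]
top knob 177 292.11299435028246 146.92655367231637 [0.62598609 0.07804759] [0.03742851 0.03690647] 0.14889588434398116
scene knob 194 293.66494845360825 237.07731958762886 [0.6275483 0.0780977] [0.04156265 0.04311791] 0.1500759906038312
```

View pics/m.png

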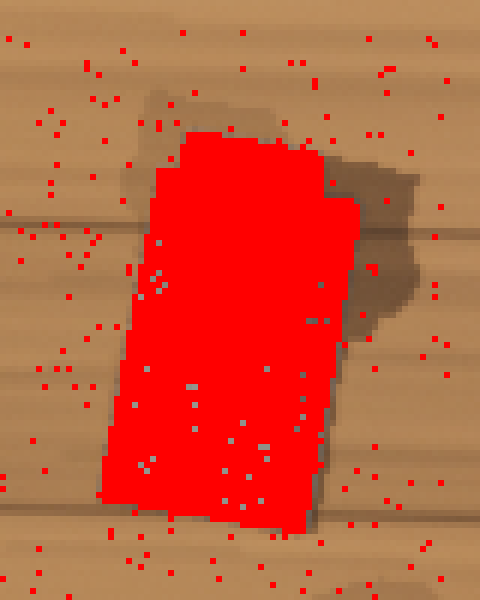

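```bash
python3 - <<'E'
from h import *
s=load('top0');P=cloud(s);Z=P[...,2];hsv=cv2.cvtColor(s['image'],cv2.COLOR_RGB2HSV)
roi=np.zeros((400,640),bool);roi[110:200,262:325]=1
for name,M in(('depth',roi&(Z>.006)),('colour',roi&(hsv[...,1]<75)&(s['image'].min(2)>60))):
    m=cv2.morphologyEx(M.astype(np.uint8),cv2.MORPH_CLOSE,np.ones((5,5)));m=cv2.morphologyEx(m,cv2.MORPH_OPEN,np.ones((3,3)))
    L=[];Rr=[]
    for v in range(152,183):
        u=np.nonzero(m[v])[0];L.append((u.min()-.5,v));Rr.append((u.max()+.5,v))
    B=[]
    for u in range(277,302):
        v=np.nonzero(m[:,u])[0];B.append((u,v.max()+.5))
    for n,e in(('L',L),('R',Rr),('B',B)):
        w=rays(s,e,.012).astype(np.float32);vx,vy,x,y=cv2.fitLine(w,cv2.DIST_HUBER,0,.001,.001).ravel()
        if n=='B':
            if vy<0:vx,vy=-vx,-vy
            a=np.degrees(np.arctan2(-vx,vy))
        else:
            if vx<0:vx,vy=-vx,-vy
            a=np.degrees(np.arctan2(vy,vx))
        nrm=np.array([-vy,vx]);print(name,n,'yaw',a,'mid',(x,y),'dist knob',nrm@(np.array([.6265,.078])-[x,y]))
# column/head top: depth plane z ~.105
r=(abs(P[...,0]-.65)<.08)&(abs(P[...,1]-.07)<.06)&(Z>.095)&(Z<.115)
v,u=np.nonzero(r);w=rays(s,np.c_[u,v],.105);print('head',cv2.minAreaRect((w*1000).astype(np.float32)))
# rails
r=roi&(s['image'].min(2)>165)&(Z>.015)&(Z<.035)
k,lab,stt,cen=cv2.connectedComponentsWithStats(r.astype(np.uint8),connectivity=8)
for i in range(1,k):
    if stt[i,4]>15:
        v,u=np.nonzero(lab==i);w=rays(s,np.c_[u,v],.022);
        print(stt[i],cen[i]);
        q=w[(w[:,0]>.585)].astype(np.float32) 
        if len(q)>5:print(len(q),cv2.fitLine(q,cv2.DIST_L2,0,.01,.01).ravel())
E
```

```text
depth L yaw -12.303402 mid (np.float32(0.6111696), np.float32(0.13339385)) dist knob -0.05085488266135245
depth R yaw -7.240977 mid (np.float32(0.5892968), np.float32(0.032676946)) dist knob 0.04965078649955083
depth B yaw 5.5739164 mid (np.float32(0.52124727), np.float32(0.0887207)) dist knob -0.1037137704005786
colour L yaw -8.729258 mid (np.float32(0.5948799), np.float32(0.1335707)) dist knob -0.05012815813748514
colour R yaw -7.924076 mid (np.float32(0.6059286), np.float32(0.03047385)) dist knob 0.049908340817266604
colour B yaw -8.268781 mid (np.float32(0.52599967), np.float32(0.08144768)) dist knob -0.09995139837988759
head ((645.2434692382812, 75.45011901855469), (63.26897430419922, 85.77735900878906), 80.2684555053711)
[276 158  10  21  69] [281.26086957 167.7826087 ]
42 [ 0.99538493 -0.09596276  0.60320675  0.11023679]
[299 161   6  22  69] [301.66666667 171.2173913 ]
33 [ 0.99225616 -0.12420814  0.5989905   0.05511283]
```

```bash
cat >> h.py <<'E'
def Q(yaw): return np.array([0,np.cos(yaw/2),np.sin(yaw/2),0])
PR=np.array([.6265,.078]);PY=np.radians(-8.3)
SC=np.array([.4998,-.1618]);SY=np.radians(-33.75)
G=-.050
def pt(o,a,x,y=0): return o+np.array([x*np.cos(a)-y*np.sin(a),x*np.sin(a)+y*np.cos(a)])
def st(msg=''):
    r=read_state();print(msg,'t%.2f'%r['time'],'p',r['ee_pos'].round(4),'f',r['ft_force'].round(2),'m',r['moment'].round(2),'g%.3f'%r['grip_width']);return r
def pf(r): # force in press frame
    c,s_=np.cos(PY),np.sin(PY);f=r['ft_force'];return np.array([c*f[0]+s_*f[1],-s_*f[0]+c*f[1],f[2]])
E
python3 - <<'E'
from h import *
for off in(0,np.pi):
    for n,p,a in(('grasp',pt(SC,SY,G),SY),('pre',pt(PR,PY,-.245),PY),('end',pt(PR,PY,-.107),PY),('knob',PR,PY)):
        for z in ((.004,.12) if n!='knob' else(.13,.25)):
            q=inverse_kinematics(np.r_[p,z],Q(a+off));print(off,n,p.round(4),z,None if q is None else q.round(2))
E
```

```text
0 grasp [ 0.4582 -0.134 ] 0.004 [ 0.21  0.49 -0.04  2.13  0.03  0.52 -2.01]
0 grasp [ 0.4582 -0.134 ] 0.12 [ 0.3   0.29 -0.13  2.05  0.05  0.8  -2.03]
0 pre [0.3841 0.1134] 0.004 [-0.04  0.44 -0.43  2.29  0.39  0.48 -2.51]
0 pre [0.3841 0.1134] 0.12 [ 0.27  0.25 -0.77  2.18  0.24  0.79 -2.36]
0 end [0.5206 0.0934] 0.004 [ 0.01  0.57 -0.36  1.99  0.33  0.63 -2.28]
0 end [0.5206 0.0934] 0.12 [ 0.17  0.43 -0.56  1.91  0.29  0.89 -2.25]
0 knob [0.6265 0.078 ] 0.13 [ 0.07  0.54 -0.39  1.66  0.24  0.99 -2.11]
0 knob [0.6265 0.078 ] 0.25 [ 0.13  0.45 -0.48  1.52  0.21  1.23 -2.09]
3.141592653589793 grasp [ 0.4582 -0.134 ] 0.004 [ 0.61  0.55 -0.53  2.11  0.48  0.61  0.72]
3.141592653589793 grasp [ 0.4582 -0.134 ] 0.12 [ 0.69  0.35 -0.61  2.03  0.27  0.84  0.91]
3.141592653589793 pre [0.3841 0.1134] 0.004 [ 0.3   0.56 -0.86  2.27  0.75  0.63  0.3 ]
3.141592653589793 pre [0.3841 0.1134] 0.12 [ 0.57  0.38 -1.15  2.17  0.46  0.86  0.57]
3.141592653589793 end [0.5206 0.0934] 0.004 [ 0.28  0.67 -0.72  1.97  0.65  0.75  0.59]
3.141592653589793 end [0.5206 0.0934] 0.12 [ 0.37  0.5  -0.84  1.9   0.46  0.94  0.74]
3.141592653589793 knob [0.6265 0.078 ] 0.13 [ 0.39  0.68 -0.88  1.63  0.57  1.11  0.77]
3.141592653589793 knob [0.6265 0.078 ] 0.25 [ 0.35  0.53 -0.82  1.5   0.4   1.28  0.91]
```

```bash
python3 - <<'E'
from h import *
p=pt(SC,SY,G);q=Q(SY+np.pi)
move_pose(np.r_[p,.12],q);st('above')
movel(np.r_[p,.03],.12);st()
movel(np.r_[p,.005],.05);st('down')
move_gripper(0.3,40);st('grip')
snap('top','top1');
E
```

```text
above t1.93 p [ 0.4583 -0.1352  0.1201] f [-0.17  0.39  0.29] m [ 0.03 -0.14 -0.03] g1.004
 t2.83 p [ 0.4587 -0.1341  0.0304] f [ 0.26 -0.22  0.71] m [ 0.02 -0.14  0.01] g1.003
down t3.48 p [ 0.4582 -0.1339  0.0048] f [-1.21  0.38  0.55] m [ 0.01 -0.11  0.  ] g0.999
grip t4.28 p [ 0.4581 -0.1341  0.005 ] f [-0.1  -0.61  1.12] m [-0.08  0.01  0.01] g0.454
```

```bash
python3 - <<'E'
from h import *
r=read_state();p=r['ee_pos']
movel([p[0],p[1],.10],.12);st('lift')
T=-.115-.135
move_pose(np.r_[pt(PR,PY,T),.10],Q(PY+np.pi));st('pre')
hold(.2)
movel(np.r_[pt(PR,PY,T),.035],.1);hold(.2);st('low')
for n in('top','scene'):
    s=snap(n,n+'2');im=s['image']
    x0,y0,x1,y1=(260,110,370,260) if n=='top' else (250,150,450,300)
    cv2.imwrite('pics/z2%s.png'%n,cv2.resize(im[y0:y1,x0:x1,::-1],None,fx=4,fy=4,interpolation=cv2.INTER_CUBIC))
E
```

```text
lift t5.27 p [ 0.4576 -0.1341  0.0994] f [-0.02  0.41 -0.92] m [ 0.04 -0.07  0.01] g0.451
pre t6.28 p [0.3797 0.1131 0.0998] f [-1.24 -1.24 -0.94] m [ 0.04 -0.01  0.01] g0.449
low t7.48 p [0.3796 0.1141 0.0355] f [ 0.48  0.03 -1.84] m [ 0.11 -0.11  0.05] g0.454
```

View pics/z2top.png

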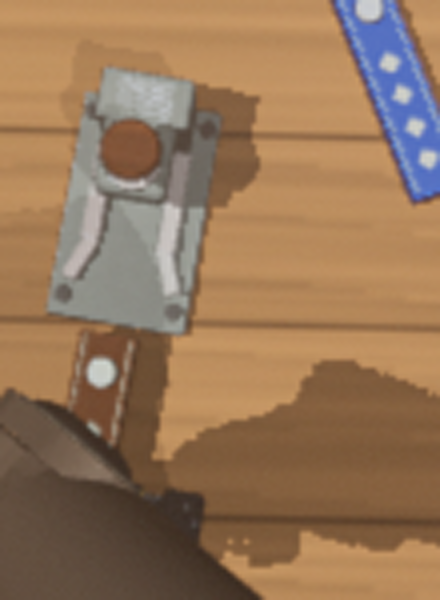

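View pics/z2scene.png

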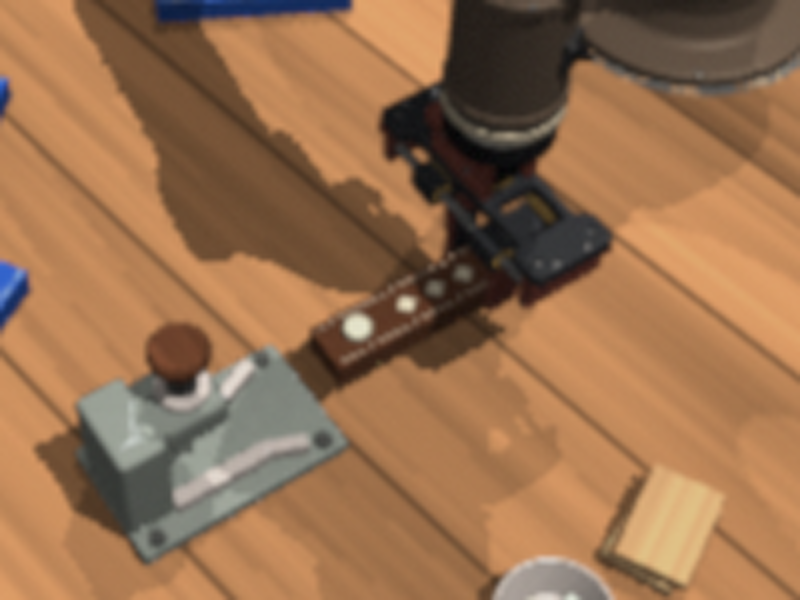

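Held strip is aligned with the channel: stud at about (285,203) in the top view, tip just short of the plate. I'll measure its offset and sag.

```bash
python3 - <<'E'
from h import *
def inpress(w): d=w-PR;c,s_=np.cos(PY),np.sin(PY);return np.array([c*d[0]+s_*d[1],-s_*d[0]+c*d[1]])
s=load('top2');P=cloud(s);Z=P[...,2];hsv=cv2.cvtColor(s['image'],cv2.COLOR_RGB2HSV);im=s['image']
roi=np.zeros((400,640),bool);roi[191:216,275:296]=1
st_=roi&(hsv[...,1]<60)&(im.min(2)>140)
k,lab,stt,cen=cv2.connectedComponentsWithStats(st_.astype(np.uint8));i=1+np.argmax(stt[1:,4]);print(cen[i],stt[i],'studz',np.median(Z[lab==i]),inpress(ray(s,*cen[i],.060)[:2])*1000)
L=[];R=[]
for v in range(194,208):
    u=np.nonzero(roi[v]&(Z[v]>.04))[0]; L.append((u.min()-.5,v));R.append((u.max()+.5,v))
for e in(L,R):
    w=np.array([inpress(x) for x in rays(s,e,.0545)])*1000;print(np.polyfit(w[:,0],w[:,1],1),w.mean(0))
m=roi&(Z>.04)
for v in(195,198,201,204,207): print(v,np.median(Z[v][m[v]]))
s=load('scene2');im=s['image'];hsv=cv2.cvtColor(im,cv2.COLOR_RGB2HSV);r2=np.zeros((400,640),bool);r2[222:240,330:348]=1
m=r2&(hsv[...,1]<70)&(im.min(2)>140);v,u=np.nonzero(m);print(u.mean(),v.mean(),len(u),inpress(ray(s,u.mean(),v.mean(),.060)[:2])*1000)
E
```

```text
[284.81578947 202.68421053] [282 200   7   7  38] studz 0.05940516187338508 [-140.11900998    0.25745856]
[-1.14583380e-02  1.89055226e+01] [-136.78627228   20.47286595]
[  0.02010214 -17.1605251 ] [-130.0416406   -19.77464012]
195 0.05430817677442558
198 0.05411994285683512
201 0.05420319802198281
204 0.05638586500432396
207 0.052301760510651496
338.90909090909093 231.3030303030303 33 [-140.38798613   -0.20788708]
```

```bash
python3 - <<'E'
from h import *
def go(T,z,sp): movel(np.r_[pt(PR,PY,T),z],sp); r=read_state();return r
r=go(-.25,.0195,.06);hold(.15);f0=pf(read_state());print('base',f0.round(2))
for T in(-.22,-.205,-.195,-.185):
    go(T,.0195,.06);f=pf(st());print(T,(f-f0).round(2))
    if abs(f-f0)[:2].max()>8: print('STOP');break
for z in(.0185,.0178,.0172,.0166,.016):
    go(-.185,z,.02);hold(.05);f=pf(read_state());print(z,(f-f0).round(2),read_state()['ee_pos'][2])
    if (f-f0)[2]>2.5: break
st()
E
```

```text
base [-0.09  0.42 -0.96]
 t8.79 p [0.4086 0.1097 0.0194] f [-0.    0.06 -0.94] m [ 0.1  -0.03 -0.01] g0.455
-0.22 [ 0.09 -0.36  0.02]
 t9.19 p [0.424  0.1076 0.0195] f [ 0.18 -0.22 -1.12] m [ 0.04 -0.04  0.03] g0.454
-0.205 [ 0.31 -0.62 -0.16]
 t9.51 p [0.4339 0.1061 0.0195] f [-0.02  0.52 -0.41] m [ 0.04 -0.03  0.1 ] g0.451
-0.195 [0.   0.09 0.55]
 t9.82 p [0.4438 0.1047 0.0195] f [-0.44  0.12 -0.94] m [ 0.03 -0.06 -0.02] g0.453
-0.185 [-0.36 -0.37  0.02]
0.0185 [ 0.22 -0.36  1.48] 0.018444140937904318
0.0178 [-0.51 -0.27 -0.94] 0.01778743280951815
0.0172 [-0.1   0.21  0.11] 0.01721042051682005
0.0166 [-0.5  -0.35  1.55] 0.016698980012043847
0.016 [-0.93 -1.55  4.68] 0.016118367150622002
 t11.32 p [0.4435 0.1046 0.0161] f [-1.18 -0.97  3.72] m [-0.23 -0.1  -0.12] g0.450
```

```bash
python3 - <<'E'
from h import *
f0=np.array([-.09,.4,-.9]);z=.0167
def rd():
    fs=[]
    for _ in range(2): hold(.02);fs.append(pf(read_state()))
    return np.mean(fs,0)-f0
T=-.185
for T in list(np.arange(-.175,-.119,.01))+list(np.arange(-.118,-.098,.001)):
    movel(np.r_[pt(PR,PY,T),z],.05 if T<-.1195 else .02);f=rd();print('%.3f'%T,f.round(2),pf(dict(ft_force=read_state()['ee_pos']-np.r_[PR,0]))[:2].round(4))
    if f[0]<-5 or abs(f[1])>10: break
st()
s=snap('top','top3');x0,y0,x1,y1=(250,100,350,230);cv2.imwrite('pics/z3.png',cv2.resize(s['image'][y0:y1,x0:x1,::-1],None,fx=4.5,fy=4.5,interpolation=cv2.INTER_CUBIC))
E
```

```text
-0.175 [ 0.05 -0.8   1.31] [-1.745e-01  1.000e-04]
-0.165 [ 0.36 -0.13  0.81] [-0.1646 -0.    ]
-0.155 [ 0.46 -0.69  1.69] [-0.1545  0.    ]
-0.145 [1.02 0.   1.92] [-1.444e-01  1.000e-04]
-0.135 [ 1.04 -0.42  2.3 ] [-1.345e-01  1.000e-04]
-0.125 [ 1.86 -0.28  2.56] [-0.1247  0.0002]
-0.118 [-3.88 -0.64  9.56] [-0.1191  0.0003]
-0.117 [-5.6  -0.48 11.88] [-0.1185  0.0002]
 t14.44 p [0.5093 0.0953 0.0169] f [-6.21  0.51 10.83] m [0.22 0.9  0.01] g0.456
```

View pics/z3.png

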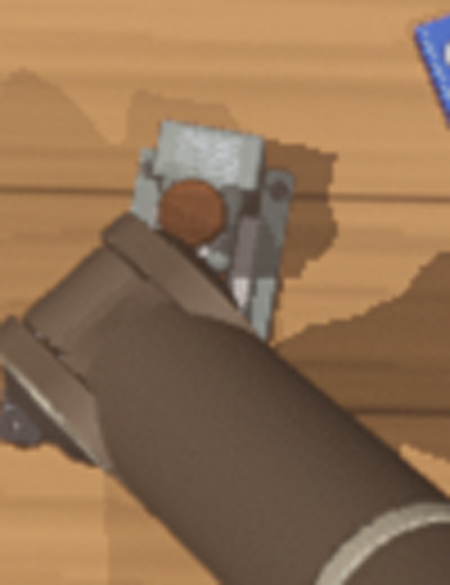

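```bash
python3 - <<'E'
from h import *
s=snap('scene','scene3');x0,y0,x1,y1=(250,120,450,300);cv2.imwrite('pics/z3s.png',cv2.resize(s['image'][y0:y1,x0:x1,::-1],None,fx=4,fy=3.3*4/3.3*.83,interpolation=cv2.INTER_CUBIC))
t=load('top3');P=cloud(t);
for u,v in((275,150),(285,155),(295,165),(303,175),(300,140)):print(u,v,P[v,u].round(3))
E
```

```text
275 150 [0.565 0.101 0.4  ]
285 155 [0.549 0.077 0.43 ]
295 165 [0.526 0.055 0.448]
303 175 [0.503 0.038 0.471]
300 140 [0.656 0.06  0.099]
```

View pics/z3s.png

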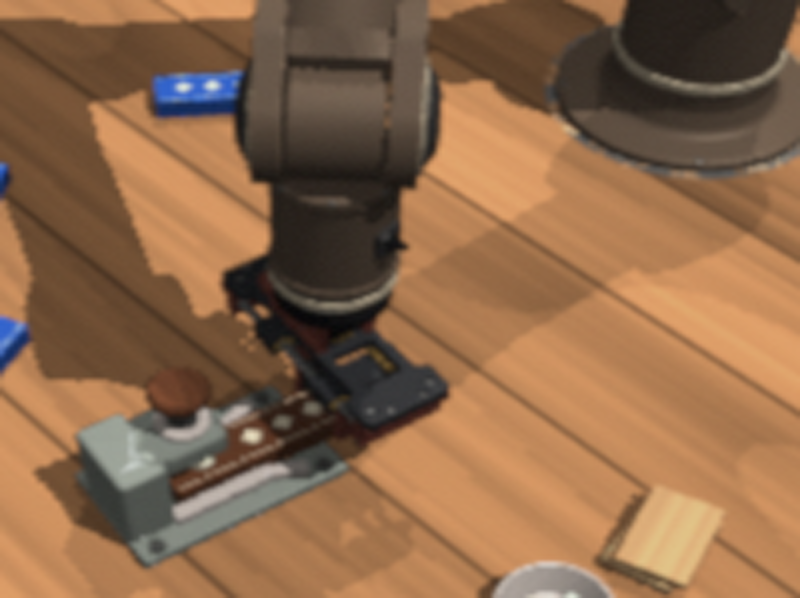

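```bash
cat >> h.py <<'E'
def inpress(w): d=np.asarray(w)[:2]-PR;c,s_=np.cos(PY),np.sin(PY);return np.array([c*d[0]+s_*d[1],-s_*d[0]+c*d[1]])
def diamonds(s,box,z=.0365):
    x0,y0,x1,y1=box;roi=np.zeros((400,640),bool);roi[y0:y1,x0:x1]=1
    im=s['image'];hsv=cv2.cvtColor(im,cv2.COLOR_RGB2HSV);m=roi&(hsv[...,1]<90)&(im.min(2)>105)
    k,lab,stt,cen=cv2.connectedComponentsWithStats(m.astype(np.uint8))
    for i in range(1,k):
        if stt[i,4]>2: print(cen[i].round(1),stt[i,4],(inpress(ray(s,*cen[i],z))*1000).round(1))
E
python3 - <<'E'
from h import *
s=load('scene3');diamonds(s,(296,238,334,265))
a=s['image'][215:285,265:340,::-1];cv2.imwrite('pics/z3b.png',cv2.resize(a,None,fx=8,fy=8,interpolation=cv2.INTER_CUBIC))
E
```

```text
[302.3 248.1] 118 [-33.3 -23.1]
[312.4 250.8] 16 [-52.   -0.2]
[301.1 259.1] 8 [-11.9   5.3]
[315.9 262.3] 55 [-40.2  36. ]
[330.2 263. ] 10 [-71.2  59.1]
```

View pics/z3b.png

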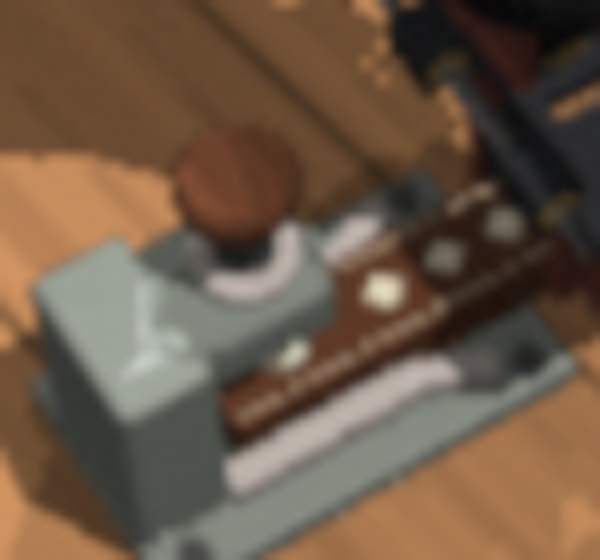

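The strip is about 10 mm short of home (stud near x = -11 mm, first diamond at (312,251)), and an upward force of about 10 N built up. That suggests the held strip is pitched and its stud may be brushing the foot. I'll let go so it lies flat, then push it from behind.

```bash
python3 - <<'E'
from h import *
move_gripper(0.75);hold(.2);r=st('open')
s=snap('scene','scene4');diamonds(s,(296,238,334,265))
a=s['image'][215:285,265:340,::-1];cv2.imwrite('pics/z4b.png',cv2.resize(a,None,fx=8,fy=8,interpolation=cv2.INTER_CUBIC))
E
```

```text
open t15.35 p [0.5107 0.0949 0.0167] f [-0.32  0.38  0.49] m [ 0.01 -0.17  0.04] g0.752
[327.  241.5] 6 [-102.5   -3.2]
[302.2 248.2] 116 [-32.9 -22.9]
[320.3 245.7] 3 [-79.3  -2. ]
[312.4 250.8] 16 [-52.   -0.2]
[301.2 259. ] 6 [-12.2   5.1]
[315.6 262.4] 52 [-39.3  35.6]
[330.1 262.9] 12 [-71.1  58.7]
```

View pics/z4b.png

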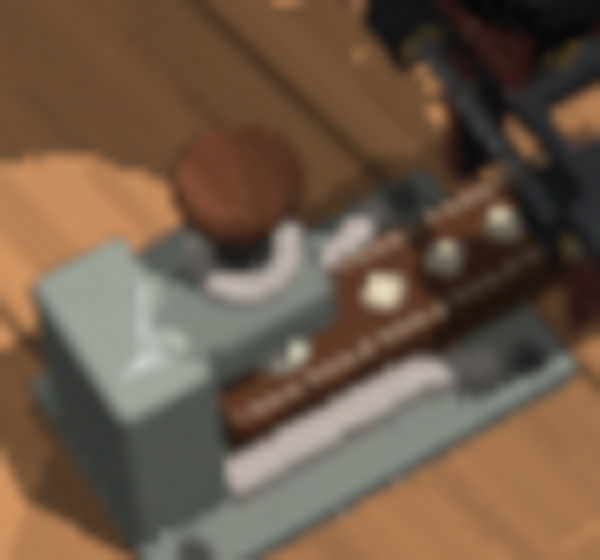

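```bash
python3 - <<'E'
from h import *
def L(T,z,sp): movel(np.r_[pt(PR,PY,T),z],sp)
p=read_state()['ee_pos'];movel([p[0],p[1],.075],.12)
L(-.205,.075,.12);move_gripper(0.0,20)
L(-.205,.018,.1);hold(.15)
f0=np.mean([pf(read_state())],0);hold(.05);f0=(f0+pf(read_state()))/2;print(f0)
T=-.205;last=None
while T<-.148:
    T+=.003 if T<-.172 else .0015
    L(T,.018,.03);hold(.03);a=pf(read_state());hold(.03);f=(a+pf(read_state()))/2-f0
    x=inpress(read_state()['ee_pos']);print('%.4f'%T,f.round(2),(x*1000).round(1))
    if f[0]<-6 : break
st()
s=snap('scene','scene5');diamonds(s,(296,238,334,265))
a=s['image'][215:285,265:340,::-1];cv2.imwrite('pics/z5b.png',cv2.resize(a,None,fx=8,fy=8,interpolation=cv2.INTER_CUBIC))
E
```

```text
[ 0.07344405  0.68782866 -0.30450239]
-0.2020 [-0.71 -1.17  0.1 ] [-201.8   -0. ]
-0.1990 [ 0.82 -1.28  0.52] [-199.   -0.]
-0.1960 [-0.19 -0.92  0.47] [-196.    0.]
-0.1930 [-0.15 -0.84  0.72] [-193.   -0.]
-0.1900 [-0.72 -0.66 -0.7 ] [-190.    0.]
-0.1870 [-0.55 -0.97  0.56] [-186.9    0. ]
-0.1840 [-0.07 -1.26  0.53] [-184.   -0.]
-0.1810 [-0.08 -0.99  0.15] [-181.    0.]
-0.1780 [-0.48 -0.96  0.56] [-178.   -0.]
-0.1750 [-0.24 -0.19  0.68] [-175.    0.]
-0.1720 [-0.21 -0.31 -0.39] [-172.   -0.]
-0.1705 [ 0.05 -0.5   0.6 ] [-170.5    0. ]
-0.1690 [-0.55 -0.97  0.52] [-169.    0.]
-0.1675 [ 0.12 -0.95  0.09] [-167.5    0. ]
-0.1660 [-0.64 -0.38  0.5 ] [-165.9    0. ]
-0.1645 [ 0.38 -1.71  0.52] [-164.5   -0. ]
-0.1630 [-0.09 -0.9  -0.09] [-162.9    0. ]
-0.1615 [ 0.24 -0.27  0.13] [-161.4    0. ]
-0.1600 [-0.06 -1.29  0.67] [-159.9   -0. ]
-0.1585 [-0.23 -0.57  0.46] [-1.584e+02  1.000e-01]
-0.1570 [ 0.23 -0.63  0.57] [-156.9    0. ]
-0.1555 [-0.69 -0.47 -0.16] [-155.5   -0. ]
-0.1540 [-5.85 -0.62  3.73] [-1.555e+02 -1.000e-01]
-0.1525 [-10.45  -0.14   7.12] [-1.555e+02 -1.000e-01]
 t26.50 p [0.4726 0.1003 0.0176] f [-10.15   1.56   7.33] m [ 0.39  1.92 -0.02] g0.007
[303.5 246.9] 143 [-38.  -24.4]
[324.8 244.2] 18 [-92.5   0.8]
[317.2 248.4] 16 [-67.2   0.9]
[309.8 252.5] 18 [-42.8   0.5]
[321.9 261.1] 129 [-55.7  41.8]
[298.1 261.3] 7 [-1.6  6.6]
```

View pics/z5b.png

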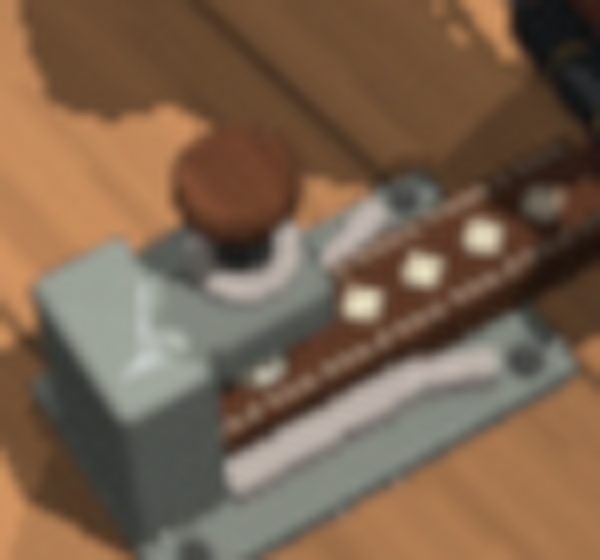

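The strip moved the last ~9.5 mm and met a rigid stop at 10 N. Its diamonds at (310,252), (317,248) and (325,244) put the stud within about 1 mm of the plunger's axis. I'll back off, check from above, and line up over the knob.

```bash
python3 - <<'E'
from h import *
def L(T,z,sp): movel(np.r_[pt(PR,PY,T),z],sp)
L(-.175,.018,.08);L(-.175,.21,.2)
hold(.1)
s=snap('scene','scene6');diamonds(s,(300,235,334,260))
move_pose(np.r_[PR,.175],Q(PY+np.pi));hold(.2);st()
s=snap('scene','scene7');a=s['image'][165:285,235:365,::-1];cv2.imwrite('pics/z7.png',cv2.resize(a,None,fx=6,fy=5,interpolation=cv2.INTER_CUBIC))
E
```

```text
[318.5 239.5] 11 [-86. -22.]
[332.  239.8] 13 [-117.3   -0. ]
[305.7 245.6] 120 [-45.3 -24.6]
[325.  244.1] 20 [-92.9   0.8]
[317.1 248.2] 19 [-67.2  -0.2]
[309.9 252.4] 19 [-43.2   0.5]
[327.5 257.1] 44 [-75.5  39.8]
 t29.18 p [0.6257 0.0786 0.1763] f [ 0.03  0.03 -0.63] m [ 0.08 -0.1  -0.03] g0.007
```

View pics/z7.png

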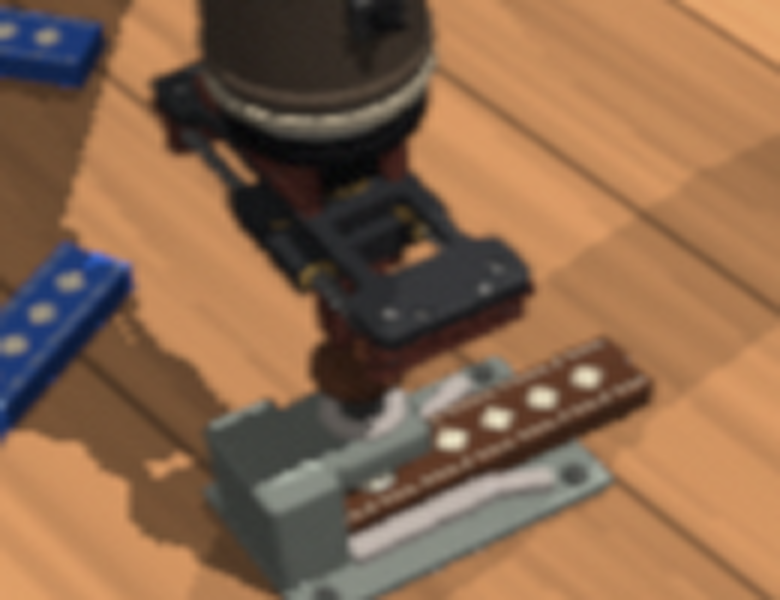

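```bash
python3 - <<'E'
from h import *
def fz(n=3):
    v=[]
    for _ in range(n): hold(.02);v.append(read_state()['ft_force'][2])
    return np.mean(v)
movel(np.r_[PR,.160],.08);hold(.15);f0=fz(5);print('f0',f0,read_state()['ee_pos'])
z=.156;movel(np.r_[PR,z],.04)
c=None
while z>.125:
    z-=.001 if (c is None or z>c-.010) else .0004
    movel(np.r_[PR,z],.03);f=fz()-f0;r=read_state();az=r['ee_pos'][2]
    if c is None and f>2: c=az
    print('%.4f %.4f %.2f'%(z,az,f),(inpress(r['ee_pos'])*1000).round(1))
    if f>20: break
t=r['time']
for _ in range(6): hold(.12);print('hold %.2f'%(fz()-f0),read_state()['ee_pos'][2].round(4))
st()
E
```

```text
f0 -0.23666669619127223 [0.62662821 0.07815433 0.16017234]
0.1550 0.1550 0.03 [0. 0.]
0.1540 0.1540 0.10 [0. 0.]
0.1530 0.1529 0.12 [-0. -0.]
0.1520 0.1519 0.15 [-0. -0.]
0.1510 0.1509 0.28 [-0. -0.]
0.1500 0.1503 3.07 [0.1 0.1]
0.1490 0.1491 3.41 [0.1 0.1]
0.1480 0.1481 3.17 [0.1 0.1]
0.1470 0.1470 3.11 [0.1 0.1]
0.1460 0.1460 3.86 [0.1 0.1]
0.1450 0.1450 3.87 [0.1 0.1]
0.1440 0.1440 4.06 [0.1 0.1]
0.1430 0.1433 6.45 [0.1 0.1]
0.1420 0.1425 7.91 [0.1 0.1]
0.1410 0.1416 8.32 [0.1 0.1]
0.1400 0.1406 9.12 [0.2 0.1]
0.1396 0.1403 9.85 [0.1 0.1]
0.1392 0.1400 9.54 [0.2 0.1]
0.1388 0.1396 10.46 [0.1 0.1]
0.1384 0.1392 10.61 [0.1 0.1]
0.1380 0.1389 10.32 [0.2 0.1]
0.1376 0.1385 10.96 [0.1 0.1]
0.1372 0.1381 10.12 [0.1 0.1]
0.1368 0.1379 12.93 [0.2 0.1]
0.1364 0.1379 15.65 [0.2 0.1]
0.1360 0.1379 17.65 [0.2 0.1]
0.1356 0.1378 20.11 [0.2 0.1]
hold 19.67 0.1378
hold 20.09 0.1378
hold 20.17 0.1378
hold 19.82 0.1378
hold 20.12 0.1378
hold 20.25 0.1378
 t39.15 p [0.6267 0.0781 0.1378] f [-5.25 -1.69 19.45] m [-0.36  1.01 -0.02] g0.005
```

Plunger bottomed: a sharp rise at 12.5 mm travel, holding steady at 20 N. I'll add a touch for margin, then let it spring back.

```bash
python3 - <<'E'
from h import *
movel(np.r_[PR,.1351],.02)
for _ in range(5): hold(.15);print(read_state()['ft_force'][2].round(2),read_state()['ee_pos'][2].round(4))
movel(np.r_[PR,.148],.04);st();movel(np.r_[PR,.20],.1);st()
movel(np.r_[PR,.26],.2)
move_pose(np.r_[.40,-.28,.28],Q(PY+np.pi));hold(.4);st()
for n in('top','scene'):
    s=snap(n,n+'8');b=(260,110,350,220) if n=='top' else (240,195,370,295)
    cv2.imwrite('pics/z8%s.png'%n,cv2.resize(s['image'][b[1]:b[3],b[0]:b[2],::-1],None,fx=5,fy=5,interpolation=cv2.INTER_CUBIC))
    diamonds(s,(300,235,345,260) if n=='scene' else (270,160,310,215))
    P=cloud(s);Z=P[...,2];r=(Z>.13)&(Z<.17)&(abs(P[...,0]-.6265)<.015)&(abs(P[...,1]-.078)<.015);print(n,'knobz',np.median(Z[r]))
E
```

```text
23.41 0.1378
23.65 0.1378
23.02 0.1378
22.76 0.1378
22.73 0.1378
 t40.62 p [0.6266 0.078  0.1478] f [1.3  0.06 3.58] m [ 0.19 -0.56 -0.06] g0.006
 t41.29 p [0.6261 0.0777 0.1995] f [-0.06  0.11 -0.14] m [ 0.05 -0.12  0.01] g0.007
 t43.71 p [ 0.4002 -0.2798  0.2799] f [-0.19 -0.45 -0.27] m [ 0.03 -0.15 -0.04] g0.006
[278.4 173. ] 257 [-58.2  34.4]
[303.5 175.3] 252 [-52.9 -36.4]
[297. 166.] 3 [-29.9 -13.8]
[291.  169.1] 20 [-41.4   1.5]
[284. 175.] 3 [-61.3  17.9]
[289.3 177.9] 22 [-66.8   1.7]
[295. 178.] 3 [-64.5 -14.1]
[283. 180.] 3 [-75.7  18.2]
[294. 183.] 3 [-79.  -13.7]
[282. 186.] 3 [-93.  18.]
[287.8 186.6] 21 [-92.    1.8]
[281. 191.] 3 [-107.4   18.3]
[286.2 195.3] 22 [-116.8    1.9]
[292. 195.] 3 [-113.4  -14. ]
[291. 200.] 3 [-127.7  -13.7]
top knobz 0.14996273962294035
[317.9 238.4] 18 [-87.  -26.1]
[305.7 245.4] 115 [-45.6 -25.4]
[332.2 239.9] 19 [-117.5    0.5]
[325.  244.1] 20 [-92.9   0.8]
[317.2 248.2] 20 [-67.3   0.2]
[309.9 252.4] 19 [-43.2   0.5]
[328.3 257.3] 51 [-76.8  41.3]
scene knobz 0.15001063277849838
```

View pics/z8top.png

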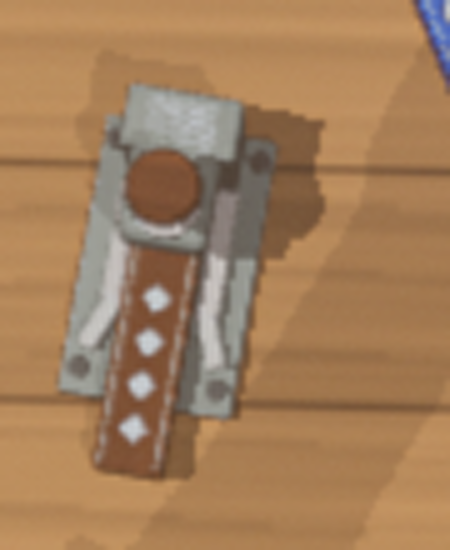

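View pics/z8scene.png

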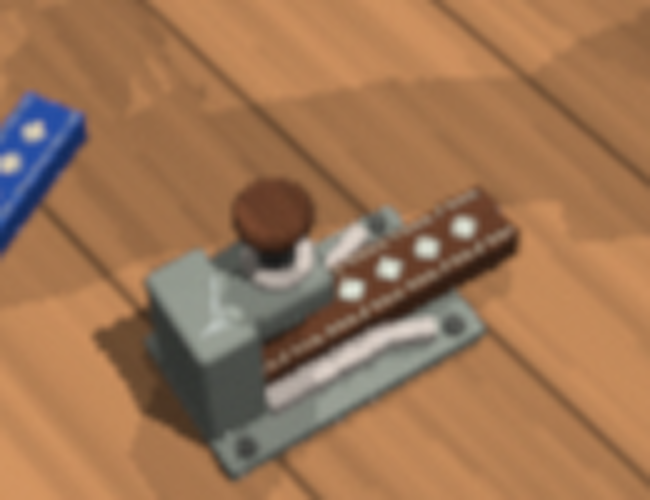

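The knob is back at 150 mm and the stud no longer shows above the strip. The diamonds at (291,169) to (286,195) in the top view put the end at about x = +27 mm, y ≈ 1 to 2 mm, straight. A quick check of the bystanders, then I'll hand in.

```bash
python3 - <<'E'
from h import *
a=load('top0')['image'].astype(int);b=load('top8')['image'].astype(int)
for n,(x0,y0,x1,y1) in dict(glue=(190,138,215,162),bowl=(188,172,224,203),offcuts=(186,207,216,241)).items():
    print(n,abs(a-b)[y0:y1,x0:x1].max(2).mean().round(2))
job_done();st()
E
```

```text
glue 6.81
bowl 7.04
offcuts 7.12
the job is handed in; nothing more can be done
the job is handed in; nothing more can be done
```

The strip is home in the press, the stud looks set, the plunger is back up, and the job is handed in; `job_done` gives no verdict. The robot's clock was at about 44 s of the 72 s allowed.

**Sliding the strip in:** I gripped the strip near its rear end and slid it stud end first into the channel. It stopped about 10 mm short with roughly 10 N pushing up on the gripper; I did not find out why. I let go and pushed it home from behind with shut fingers until it met a rigid stop at about 10 N, then backed off.

**Pressing the stud:** The force rose sharply at about 12.5 mm of plunger travel. I held it there for more than 1.5 s at 20 to 23 N and let it spring back.

**Last checks:**
- **Knob:** its top reads 150 mm in both cameras, so the plunger is fully up.
- **Strip end:** it is at about x = +27 mm by the top camera and +26.5 mm by the scene camera. The limit is 24 mm. The cameras differ by about 1 mm, which is within calibration.
- **Sideways position:** 0.5 mm by the scene camera and 1.7 mm by the top camera. The strip is straight in the channel.
- **Stud:** it no longer stands proud in the scene view, but the head hides it from above. I inferred that it is flush from the plunger travel and that view, and did not measure it.
- **Bystanders:** the glue bottle, bowl and offcuts were never approached. Their top-view patches show only a small, even difference from the first picture, with no sign of movement.

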